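# Isolate the drying box, prop its hood and unload the heat sinks

## Task

The drying run is over: switch the drying box off at its isolator first, then swing the hood up and prop it open, with its stay flipped fully up and the hood resting on it. Only then reach in: take out every heat sink there is and set them all down on the floor of the black tray, none on top of another, and leave the hood propped and the power off so that the box can air. Leave the other things on the bench where they are.

Things in the scene. Friction and masses are not known exactly. Their poses are not given: they have to be found in the camera images.
- dryer: Grey bench drying box, fixed; 190 deep (x) x 320 wide (y) x 135 mm high, hood shut. Origin: centre of underside; -x is its front (faces the robot), +y its left. In its frame: wire bed at z 85, x -89 to -10, y -154 to 154 mm; 6 mm rim at front and sides up to z 105; behind the bed (x -10 to 95) the air plenum, 104 high (hinge rail at the back 116). The hood covers all; its stay is on the right side.
- hood (a joint): Hinged hood of the drying box, a cap 190 x 320 x 30 mm, 0.8 kg. 0 shut, grows as it swings up and back about its back edge, to a stop at 1.693 rad (97 deg), where it stays, leaning back, when let go; let go below about 1.5 it falls forward, shut or on to the raised stay. Resting on the fully raised stay it reads about 1.36.
- hood_hinge (a point): Middle of the hood's hinge line, which runs along the box's y at its back top edge, 118 mm above the bench and 95 mm behind the box's origin. Its frame turns with the hood; its -x points to the hood's front edge. The hood's top lies 17 mm above this line, its skirt reaches 13 mm below.
- hood_bar (a point): Middle of the hood's handle: a round steel bar, 12 mm diameter, along the box's y, 230 mm from the hinge line and 40 mm in front of the hood's front edge (above it once raised). 124 mm are free between the 10 mm thick arms that hold its ends. The bar can roll between the fingers as the hood swings.
- stay (a joint): Stay (prop rod) of the hood on the right (-y) side of the box: 0 lying level along the side (starts at 0 to 0.1), grows as its tip swings up, to a stop at 0.722 rad. Stiff pivot (0.13 N m): it stays where left. With the hood leaning back it swings freely; the hood let down on to it bears on its tip by a keeper plate on the hood's right edge.
- stay_pivot (a point): Pivot of the stay on the box's right side, 75 mm in front of the box's origin, 173 mm to the right, 90 mm above the bench; its axis runs along the box's y. The stay is a 10 mm steel rod, 188 mm from pivot to tip; lying down, the tip points to the box's back.
- stay_tab (a point): Gripping point on the stay's finger tab: a round 12 mm tab that sticks out level to the right (-y) from the stay, 62 mm long, 100 mm from the pivot. This point is 38 mm out from the stay's axis and 51 mm out from the box's side. It can be pinched from above across the box's x and rolls between the fingers.
- isolator (a joint): Rotary handle of the power isolator: 0 = off, 1.571 = on (it starts on); a snap spring holds it at either end (up to 0.2 N m to turn; once past the middle it snaps over by itself). Grows clockwise seen from above, so off is a quarter turn anticlockwise from on.
- isolator_grip (a point): On the vertical axis of the isolator's handle, at gripping height, 102 mm above the bench. The handle is an upright black bar 56 long x 14 wide x 32 mm high (its top 115 mm above the bench) on a round boss; its length lies along this frame's y, which turns with it. Off: along the isolator box's y; on: along its x.
- isolator_box: Grey plastic isolator enclosure, 100 x 100 x 70 mm, fixed flat on the bench on one side of the drying box (left or right). Origin: centre of its underside; the cable gland is on its +x side.
- tray: Black parts tray, fixed on the bench on the other side of the drying box, 240 (x) x 170 (y) x 22 mm high outside, walls and floor 4 mm, open above, empty at the start. Origin: centre of its underside.
- sink1: Finned aluminium heat sink, a block 38 x 38 x 40 mm, 0.06 to 0.11 kg; at the start it stands fins up on the wire bed in the closed drying box. Origin: centre of the block; z runs from base to fin tips, x across the fins. Five alike (sink1 to sink5), of which 3 to 5 are there; the rest are absent.
- sink2: Heat sink like sink1, or absent.
- sink3: Heat sink like sink1, or absent.
- sink4: Heat sink like sink1, or absent.
- sink5: Heat sink like sink1, or absent.
- case_fan: Bystander: black computer fan 80 x 80 x 25 mm lying on the bench. Origin under its centre.
- screwdriver: Bystander: screwdriver, 200 mm long, lying on the bench.
- paste_jar: Bystander: small jar, 40 mm diameter, 35 mm high. Origin under its centre.
- duster_can: Bystander: air duster can, 60 mm diameter, 170 mm high, standing. Origin under its centre.
- screw_dish: Bystander: steel screw dish, 80 mm diameter, 25 mm high. Origin under its centre.
Mind the look-alikes: they are no part of the job. Leave any red look-alike of the isolator_box alone.

How it is judged:
By the outcome, as a careful person would: the job done as asked, in the order asked, and still so for the second after the job is handed in, with the robot touching nothing.
Of sink1, sink2, sink3, sink4, sink5 only 3 to 5 are there at a start; the rules pass over those that are not, and their reading is None.
At some moment in a run one of sink1, sink2, sink3, sink4, sink5 may be knocked a few centimetres aside while the robot is not near it.
Once in a run the grip may slacken for a moment while it holds something.
It also fails if it takes over 208 s, if anything falls off the work surface, if the arm or the gripper's body presses on something with over 40 N, if the wrist force passes 120 N, or if a joint passes its speed limit or range.

## Robot

A 6-joint arm with a two-finger parallel gripper is mounted at the origin on the work surface. World frame = base frame: x ahead of the robot, y to its left, z up, the work surface at z = 0. Lengths are in m, angles in rad, forces in N, time in s.
With the tool pointing down it reaches from about 0.325 to 0.775 m from the base axis. Payload 5.5 kg.
Tool frame: the origin (TCP) lies on the front face of the gripper's body, between the roots of the fingers; the fingertips stand 80 mm ahead of it and the grasp point (between the pads) lies 61 mm ahead of it (env.grip_depth is the z of the grasp point in the tool frame, in m); z points along the fingers, y is the line along which they close (so a half turn about z gives the same grasp; the last joint's range is limited). The gripper opens to 88 mm and grips with 3 to 60 N. Pads are 20 mm wide; open, the fingers measure 115 mm over their backs; the gripper's body (75 mm by 178 mm) begins 61 mm behind the grasp point.
Start: joints at [-1.223, 0.091, 1.231, -0, 1.82, -0.057], TCP at [0.236, -0.552, 0.303] pointing down, gripper open.
Joint ranges: [-2.87, 2.87], [-0.86, 2.18], [0.17, 2.46], [-1.51, 4.65], [0.06, 2.69], [-2.65, 2.65]. Speed limits (rad/s): [2.57, 2.57, 3.01, 3.14, 3.14, 3.14].

## Interface

Orientations are given as a 3x3 rotation matrix whose columns are the frame's x, y, z axes.
In Python, from rig import env gives the robot as it stands. The module is installed in compiled form; this text tells all that it offers.
- The arm moves only by the shell command python3 -m jog 'ROWS' [OPENING] [FORCE]. ROWS is JSON, a list of rows, each a list of 2 entries, a list of its own where there are three numbers: the shift along the tool's x, y, z in cm, then the turn about the tool's z in rad. In form: [[[tx, ty, tz], roll], ...]. A call has 1 to 10 rows; each row is the pose to reach, as a shift and turn from the pose commanded when the call began, along the tool's axes at that moment; what a row does not reach only later rows make up. A row lasts 1/8 s, in which the tool goes at most 62.5 mm and 10.7 degrees, less where a joint would pass 70% of its speed; a pose out of reach is approached as far as the arm can. A call with a gripper value outside its range is refused whole. OPENING is the opening, from 0 (shut) to 1 (fully open), set as the call begins (- or left out, the last holds). The fingers move at their own pace and stop on an object; FORCE is the grip in N (left out, the last holds). Time passes only in rows, so rows that repeat a pose let the fingers close. It gives the time, the measured TCP pose, the force, the opening and the grip force at its end, in the units of the state.
- env.sense(): the state, without advancing time (a new reading comes with each control period).
- env.snapshot(name): name is "side" or "top" or "wrist"; returns (picture, depth): 480x640x3 uint8, red, green, blue; 480x640 float32, m along the optical axis (not along the pixel's ray), 0 where there is no reading.
- env.calibration(name): a dict with "camera_matrix" (3x3 intrinsics, pixels), "rvec" (rotation vector, rad) and "tvec" (3), from world to camera coordinates, as OpenCV has them. Camera axes: x right, y down, z forward; pixel columns grow to the right and rows downward; lengths in m; the calibration is good to about 2 mm. The wrist camera is an equidistant fisheye: a pixel r from the principal point sees the ray r / f radians off the axis. A picture is of the moment at which its call begins: read the wrist's pose just before it. calibration takes no time and is no camera call; for the wrist camera it gives the pose at the moment of the call.
- env.sign_off(): hands the job in; it is judged then, once.
Trained networks look in the newest picture that a camera, given by its name, has taken for a name from the list of things; names that differ only in an ending like _2 or _b are one class to them, and where a whole thing is asked for, a point or a joint stands for the part that bears it (a point fixed in the world has none). Each returns a list of dicts, best first, with "confidence" (0 to 1); they miss things now and then, are a little off and sometimes report something else, mostly with a low value. They report only what shows in the picture. A call takes as long as a camera call. They do not tell look-alikes from the thing itself.
- env.spot_in(label, camera): "rect" ([left, top, width, height] in pixels, round what is visible of it).
- env.spot_point(label, camera): "uv" ([column, row] in pixels: a listed point, or the origin of a listed thing).
The state is a dict: "time": time; "joint_positions": joint angles; "joint_vel": joint speeds; "tau": joint torques, N m; "eef_pos": TCP position; "tcp_rot": TCP orientation; "contact_force": force on the tool from outside, world axes, zero at the start; "wrist_torque": the same for the moment, N m; "gripper_width": opening from 0.0 (shut) to 1.0 (fully open); "gripper_force": force on a finger pad.
Only numpy, scipy, OpenCV 4.12 (cv2) and the standard library are available. Lean on these libraries where they do the work, as an engineer would, in place of code of your own. Each camera call takes 0.05 s, during which the arm holds its last target. There are 200 camera calls.

## Working session

There is one attempt and no reset: what is moved stays moved. The work goes in short steps, Python scripts to look and compute and a shell command to move; the robot and the scene stay as the last step left them, time stands still between calls to the robot, and variables do not carry over. Pictures are saved under pics/ and viewed, at most 14 in all, crops included, and the job is handed in when it is done.

```bash
mkdir -p pics; cat > h.py <<'E'
import numpy as np, cv2
from rig import env
def snap(n,f=None):
    p,d=env.snapshot(n)
    if f: cv2.imwrite('pics/'+f,p[:,:,::-1])
    return p,d
def cal(n):
    c=env.calibration(n); R=cv2.Rodrigues(np.array(c['rvec'],float))[0]
    return np.array(c['camera_matrix'],float),R,np.array(c['tvec'],float).ravel()
def ray(n,uv):
    K,R,t=cal(n); x=(uv[0]-K[0,2])/K[0,0]; y=(uv[1]-K[1,2])/K[1,1]
    if n=='wrist':
        r=np.hypot(x,y); s=np.sin(r)/r if r>1e-9 else 1; v=np.array([x*s,y*s,np.cos(r)])
    else: v=np.array([x,y,1.])
    return -R.T@t, R.T@v, v
def at_z(n,uv,z):
    o,d,_=ray(n,uv); return o+d*(z-o[2])/d[2]
def at_d(n,uv,dep):
    o,d,v=ray(n,uv); 
    return o+d*dep/v[2]
def proj(n,P):
    K,R,t=cal(n); c=R@np.asarray(P,float)+t
    return (K@(c/c[2]))[:2]
def need(G,yaw=None):
    """shift in tool axes (cm) to bring grasp point to G, from measured pose"""
    s=env.sense(); R=np.array(s['tcp_rot']); g=np.array(s['eef_pos'])+R[:,2]*env.grip_depth
    out=np.round(R.T@(np.array(G)-g)*100,2)
    ty=np.arctan2(R[1,1],R[0,1])
    r=None
    if yaw is not None:
        d=(yaw-ty+np.pi/2)%np.pi-np.pi/2; r=-d if R[2,2]<0 else d
    print('t',s['time'],'grasp',g.round(4),'yaxis yaw',round(ty,3),'shift',out,'roll',r,'F',np.round(s['contact_force'],1),'w',round(s['gripper_width'],3))
    return out
E
python3 - <<'E'
from h import *
for n in('top','side'):
    p,d=snap(n,n+'1.png')
    print(n,[a.round(3).tolist() for a in cal(n)])
    for l in ['dryer','isolator_box','tray','hood_bar','hood_hinge','stay_pivot','stay_tab','isolator_grip']:
        for r in env.spot_point(l,n)[:3]:
            u=r['uv']; z=d[min(479,max(0,int(u[1]))),min(639,max(0,int(u[0])))]
            print(n,l,np.round(u),round(r['confidence'],2),at_d(n,u,z).round(3))
print(env.sense()['tcp_rot'])
E
```

```text
top [[[615.095, 0.0, 313.884], [0.0, 615.095, 242.613], [0.0, 0.0, 1.0]], [[-0.021, -1.0, -0.005], [-0.978, 0.022, -0.208], [0.208, 0.001, -0.978]], [-0.011, 0.458, 1.236]]
top dryer [304. 191.] 0.8 [ 0.544 -0.003  0.136]
top dryer [315. 264.] 0.35 [ 0.416 -0.022  0.024]
top isolator_box [472. 248.] 0.88 [ 0.432 -0.34   0.081]
top isolator_box [489. 357.] 0.58 [ 0.215 -0.351  0.106]
top tray [134. 264.] 0.96 [0.429 0.367 0.003]
top hood_hinge [303. 127.] 0.61 [ 0.68  -0.004  0.133]
top hood_hinge [482. 238.] 0.59 [ 0.446 -0.354  0.112]
top stay_pivot [388. 208.] 0.58 [ 0.517 -0.174  0.092]
top stay_tab [407. 162.] 0.8 [ 0.614 -0.216  0.097]
top isolator_grip [503. 356.] 0.85 [ 0.216 -0.375  0.116]
top isolator_grip [480. 236.] 0.75 [ 0.449 -0.349  0.115]
side [[[458.687, 0.0, 313.475], [0.0, 458.687, 246.554], [0.0, 0.0, 1.0]], [[-0.779, -0.627, 0.016], [-0.479, 0.579, -0.66], [0.405, -0.521, -0.751]], [0.32, 0.272, 0.93]]
side dryer [262. 243.] 0.71 [0.49  0.079 0.137]
side isolator_box [380. 197.] 0.61 [ 0.429 -0.311  0.031]
side isolator_box [300. 238.] 0.35 [0.449 0.004 0.119]
side tray [187. 390.] 0.9 [0.428 0.376 0.002]
side hood_bar [298. 237.] 0.68 [0.451 0.006 0.122]
side hood_hinge [228. 193.] 0.9 [0.666 0.012 0.132]
side stay_pivot [315. 271.] 0.7 [ 0.416 -0.013  0.011]
side stay_tab [308. 168.] 0.62 [ 0.608 -0.219  0.097]
side isolator_grip [386. 163.] 0.54 [ 0.449 -0.348  0.114]
side isolator_grip [307. 169.] 0.22 [ 0.608 -0.216  0.093]
[[ 9.19190883e-01  3.93812291e-01 -1.06845300e-05]
 [ 3.93812290e-01 -9.19190883e-01 -2.66230043e-05]
 [-2.03055889e-05  2.02639236e-05 -1.00000000e+00]]
```

View pics/top1.png

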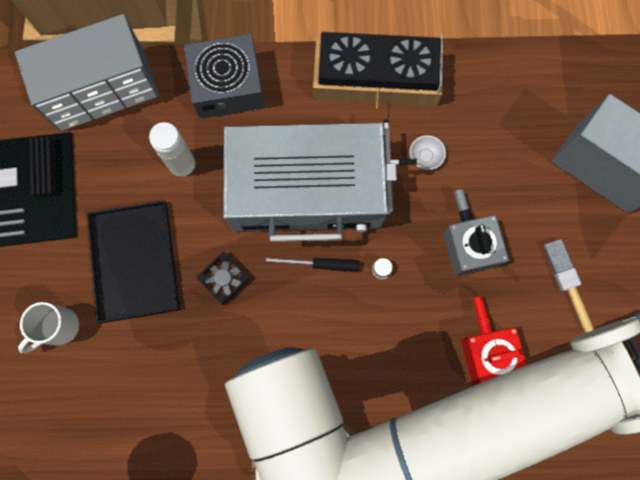

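View pics/side1.png

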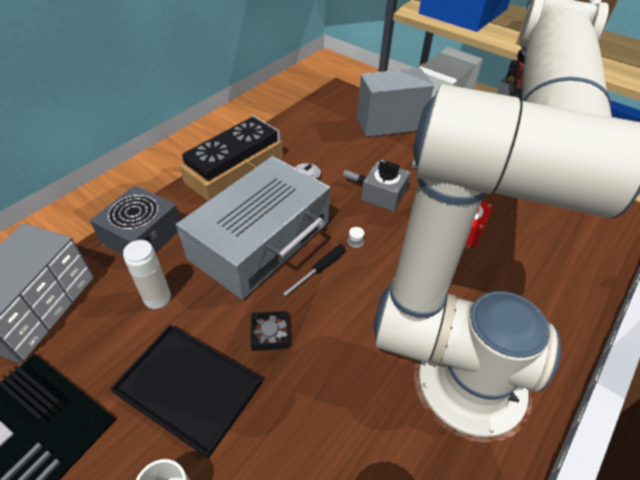

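The grey isolator is at top (478,240), with its cable gland at (463,207). The red look-alike at (495,355) is ruled out by its colour. The tray is at (134,262), not the motherboard at (35,190). The dryer is at (305,175), and the bar at (305,237). The screw dish at (428,152) sits near the stay tab at (403,162). Next I'll do the geometry and an isolator crop.

```bash
python3 - <<'E'
from h import *
p,d=snap('top')
cv2.imwrite('pics/iso.png',cv2.resize(p[180:290,420:530,::-1],None,fx=5,fy=5,interpolation=3))
K,R,t=cal('top')
v,u=np.mgrid[:480,:640]
C=np.stack([(u-K[0,2])/K[0,0]*d,(v-K[1,2])/K[1,1]*d,d],-1)-t
W=C@R   # R.T @ c
np.save('W.npy',W)
def rect(mask,name):
    P=W[mask][:,:2].astype(np.float32)*1000
    r=cv2.minAreaRect(P); print(name,len(P),np.round(r[0],1),np.round(r[1],1),round(r[2],2), 'z',np.median(W[mask][:,2]).round(4))
def box(x0,x1,y0,y1,z0,z1): return (W[...,0]>x0)&(W[...,0]<x1)&(W[...,1]>y0)&(W[...,1]<y1)&(W[...,2]>z0)&(W[...,2]<z1)
m=box(.46,.70,-.165,.17,.125,.145); rect(m,'hood')
rect(box(.40,.50,-.42,-.28,.104,.125),'handle')
rect(box(.36,.50,-.42,-.28,.06,.085),'isobox')
m=box(.40,.462,-.12,.12,.11,.14); rect(m,'bar')
rect(box(.55,.65,-.25,-.195,.085,.112),'tab')
rect(box(.3,.56,.25,.48,.012,.03),'tray')
rect(box(.55,.70,-.32,-.22,.015,.035),'dish')
rect(box(.5,.75,.17,.3,.14,.2),'can')
rect(box(.3,.5,.1,.26,.015,.035),'fan')
E
```

```text
hood 14676 [576.1  -3. ] [320.5 220.7] 89.89 z 0.1346
handle 223 [ 446.8 -357.2] [56.2 15.3] 11.44 z 0.1129
isobox 2006 [ 446.8 -357.1] [100.8 103.3] 11.66 z 0.0703
bar 448 [454.8  -3.2] [ 13.9 142.2] 0.11 z 0.1224
tab 118 [ 614.5 -215.9] [12.4 41.6] 0.43 z 0.0983
tray 1028 [432.2 389.4] [241.1 214.8] 7.92 z 0.02
dish 407 [ 661.2 -272.3] [76.6 77. ] 0.36 z 0.0216
can 812 [651.5 270.2] [57.  58.3] 68.26 z 0.1684
fan 867 [425.1 151.2] [ 92.1 171.6] 53.13 z 0.0236
```

View pics/iso.png

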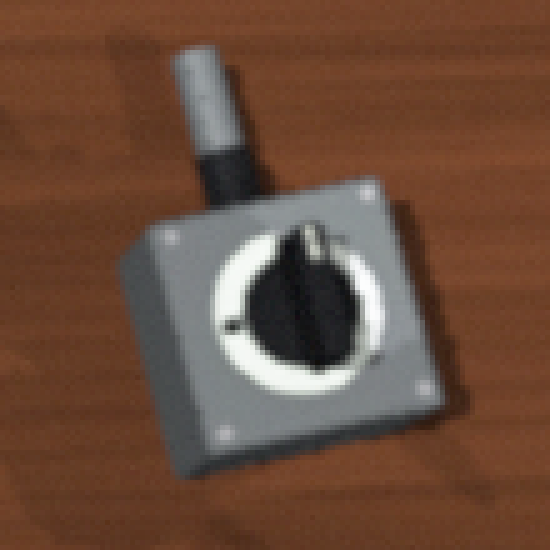

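The crop shows the grey enclosure with its handle pointing at the gland (+x), which is on. The dryer's yaw is about 0 and its origin about (0.59,-0.003). I'll go for the handle.

```bash
python3 -c "
from h import *
need([.4468,-.3572,.102],np.radians(101.5))"
```

```text
t 0.95 grasp [ 0.2363 -0.5515  0.2414] yaxis yaw -1.166 shift [27.   -9.57 13.94] roll 0.20408291134126877 F [-0.3 -0.9  0.6] w 1.002
```

```bash
python3 -m jog '[[[6,-2,0],0.1],[[12,-4,1],0.204],[[18,-6.3,3],0.204],[[23,-8.2,5],0.204],[[27,-9.57,7],0.204],[[27,-9.57,11],0.204],[[27,-9.57,13.9],0.204],[[27,-9.57,13.9],0.204]]' 0.6
python3 -c "
from h import *
need([.4468,-.3572,.102],np.radians(101.5))"
```

```text
time: 1.95
eef_pos: [0.4461, -0.3565, 0.1611]
tcp_rot: [[0.98, 0.2, -0.003], [0.2, -0.98, 0.003], [-0.003, -0.003, -1.0]]
contact_force: [-0.0, 0.2, 0.0]
gripper_width: 0.598
gripper_force: 0.0
t 1.95 grasp [ 0.4459 -0.3564  0.0998] yaxis yaw -1.37 shift [ 0.07  0.1  -0.22] roll 0.00030766663415171536 F [-0.   0.2  0. ] w 0.598
```

```bash
python3 -m jog '[[[0,0,0],0],[[0,0,0],0],[[0,0,0],0],[[0,0,0],0]]' 0 30
python3 -m jog '[[[0,0,0],-0.18],[[0,0,0],-0.36],[[0,0,0],-0.54],[[0,0,0],-0.72],[[0,0,0],-0.9],[[0,0,0],-1.08],[[0,0,0],-1.26],[[0,0,0],-1.44],[[0,0,0],-1.59],[[0,0,0],-1.59]]'
```

```text
time: 2.45
eef_pos: [0.4469, -0.3574, 0.1642]
tcp_rot: [[0.98, 0.199, 0.001], [0.199, -0.98, -0.001], [0.001, 0.001, -1.0]]
contact_force: [0.1, 0.2, 0.3]
gripper_width: 0.183
gripper_force: 0.0
time: 3.7
eef_pos: [0.446, -0.3574, 0.1642]
tcp_rot: [[-0.216, 0.976, -0.002], [0.976, 0.216, -0.0], [0.0, -0.002, -1.0]]
contact_force: [-6.3, 1.2, 4.8]
gripper_width: 0.157
gripper_force: 30.1
```

```bash
python3 -m jog '[[[0,0,0],0],[[0,0,0],0],[[0,0,-5],0],[[0,0,-11],0],[[0,0,-11],0]]' 0.7
python3 - <<'E'
from h import *
need([.455,-.003,.119],0)
p,d=snap('wrist','w1.png')
W=snap('top')
for r in env.spot_point('hood_bar','wrist')[:2]: print(r)
cv2.imwrite('pics/iso2.png',cv2.resize(W[0][180:290,420:530,::-1],None,fx=4,fy=4))
E
```

```text
time: 4.32
eef_pos: [0.4481, -0.358, 0.2804]
tcp_rot: [[-0.218, 0.976, 0.009], [0.976, 0.218, -0.007], [-0.009, 0.007, -1.0]]
contact_force: [1.1, -0.1, 1.1]
gripper_width: 0.684
gripper_force: 0.0
t 4.325 grasp [ 0.4486 -0.3585  0.2191] yaxis yaw 0.219 shift [34.65  8.29  9.75] roll 0.2193994665265233 F [ 1.1 -0.1  1.1] w 0.684
```

View pics/w1.png

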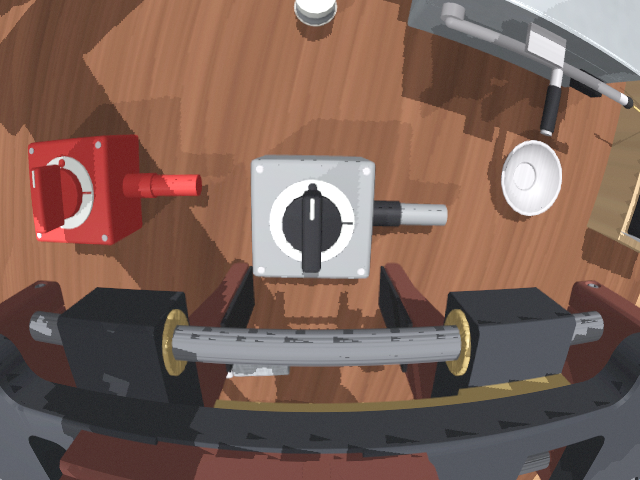

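The wrist view shows the handle at (312,225) lying across the gland direction, so the power is off. Next is the bar.

```bash
python3 -m jog '[[[6,1.4,0],0.1],[[12,2.8,0],0.219],[[18,4.2,0],0.219],[[24,5.6,0],0.219],[[30,7,0],0.219],[[34.65,8.29,0.5],0.219],[[34.65,8.29,3],0.219],[[34.65,8.29,3],0.219]]' 0.4
python3 - <<'E'
from h import *
p,d=snap('wrist')
for r in env.spot_point('hood_bar','wrist')[:2]: print(r, at_z('wrist',r['uv'],.119))
need([.455,-.003,.119],0)
E
```

```text
time: 5.48
eef_pos: [0.4509, -0.0003, 0.2398]
tcp_rot: [[-0.002, 1.0, -0.007], [1.0, 0.002, 0.0], [0.0, -0.007, -1.0]]
contact_force: [0.2, 0.4, 1.6]
gripper_width: 0.402
gripper_force: 0.0
{'uv': [323.3, 265.2], 'confidence': 0.6} [ 0.45426865 -0.00621274  0.119     ]
t 5.575 grasp [ 0.4516 -0.0012  0.1814] yaxis yaw 0.0 shift [-0.18  0.35  6.24] roll 0.0003660831358289762 F [ 0.6  0.2 -0.6] w 0.401
```

```bash
python3 -m jog '[[[-0.2,0.3,3],0],[[-0.2,0.3,5.5],0],[[-0.2,0.3,6.2],0],[[-0.2,0.3,6.2],0]]'
python3 -m jog '[[[0,0,0],0],[[0,0,0],0],[[0,0,0],0],[[0,0,0],0]]' 0 25
python3 - <<'E'
from h import *
need([.455,-.003,.119],0)
for th in np.arange(.15,1.7,.1): print(round(th,2),'x',round(23*(1-np.cos(th)),2),'z',round(-23*np.sin(th),2))
E
```

```text
time: 6.08
eef_pos: [0.4552, -0.0034, 0.1822]
tcp_rot: [[0.0, 1.0, 0.0], [1.0, -0.0, 0.0], [0.0, 0.0, -1.0]]
contact_force: [1.3, 0.1, 0.3]
gripper_width: 0.404
gripper_force: 0.0
time: 6.58
eef_pos: [0.4543, -0.003, 0.1824]
tcp_rot: [[-0.001, 1.0, -0.002], [1.0, 0.001, -0.0], [-0.0, -0.002, -1.0]]
contact_force: [-6.2, -0.3, 4.7]
gripper_width: 0.127
gripper_force: 25.0
t 6.575 grasp [ 0.4542 -0.003   0.1211] yaxis yaw 0.001 shift [0.   0.08 0.21] roll 0.0010682902094261149 F [-6.2 -0.3  4.7] w 0.127
0.15 x 0.26 z -3.44
0.25 x 0.72 z -5.69
0.35 x 1.39 z -7.89
0.45 x 2.29 z -10.0
0.55 x 3.39 z -12.02
0.65 x 4.69 z -13.92
0.75 x 6.17 z -15.68
0.85 x 7.82 z -17.28
0.95 x 9.62 z -18.71
1.05 x 11.56 z -19.95
1.15 x 13.6 z -20.99
1.25 x 15.75 z -21.83
1.35 x 17.96 z -22.44
1.45 x 20.23 z -22.83
1.55 x 22.52 z -23.0
1.65 x 24.82 z -22.93
```

```bash
python3 -m jog '[[[0,0.12,-2.3],0],[[0,0.5,-4.7],0],[[0,1.05,-6.8],0],[[0,1.8,-8.9],0],[[0,2.8,-11],0],[[0,4,-13],0],[[0,5.4,-14.8],0],[[0,7,-16.5],0],[[0,7.8,-17.28],0],[[0,7.8,-17.28],0]]'
python3 -c "
from h import *
need([.455,-.003,.119],0)"
```

```text
time: 7.82
eef_pos: [0.5311, -0.003, 0.3583]
tcp_rot: [[-0.001, 1.0, -0.002], [1.0, 0.001, -0.001], [-0.001, -0.002, -1.0]]
contact_force: [-15.0, 0.4, 12.7]
gripper_width: 0.127
gripper_force: 25.0
t 7.825 grasp [ 0.531 -0.003  0.297] yaxis yaw 0.001 shift [ 0.02 -7.58 17.81] roll 0.0007794557714642103 F [-15.    0.4  12.7] w 0.127
```

```bash
python3 -m jog '[[[0,1.7,-1.6],0],[[0,3.6,-2.9],0],[[0,5.7,-3.95],0],[[0,7.8,-4.8],0],[[0,10,-5.4],0],[[0,12.3,-5.8],0],[[0,14.6,-5.95],0],[[0,16.9,-5.85],0],[[0,16.9,-5.85],0]]'
python3 -c "
from h import *
need([.455,-.003,.119],0)"
```

```text
time: 8.95
eef_pos: [0.7035, -0.0028, 0.4125]
tcp_rot: [[-0.001, 1.0, 0.001], [1.0, 0.001, -0.0], [-0.0, 0.001, -1.0]]
contact_force: [0.8, -0.7, -0.0]
gripper_width: 0.131
gripper_force: 25.0
t 8.95 grasp [ 0.7035 -0.0028  0.3512] yaxis yaw 0.001 shift [ 1.000e-02 -2.487e+01  2.320e+01] roll 0.0009786875622925795 F [ 0.8 -0.7 -0. ] w 0.131
```

```bash
python3 -m jog '[[[0,0,0],0],[[0,0,0],0],[[0,0,-2.5],0],[[0,0,-5],0],[[0,-4,-5.5],0],[[0,-10,-5.5],0],[[0,-16,-5.5],0],[[0,-20,-5.5],0]]' 0.35
python3 - <<'E'
from h import *
snap('side','s2.png'); 
p,d=snap('top','t2.png')
for r in env.spot_point('stay_tab','top')[:2]: print(r,at_z('top',r['uv'],.095))
for i in range(2):
  L=env.spot_in('sink1','top')
for r in L: print(np.round(r['rect']),round(r['confidence'],2),at_z('top',[r['rect'][0]+r['rect'][2]/2,r['rect'][1]+r['rect'][3]/2],.125).round(3))
need([.615,-.214,.094],0)
E
```

```text
time: 9.95
eef_pos: [0.4988, -0.0027, 0.469]
tcp_rot: [[-0.001, 1.0, 0.002], [1.0, 0.001, -0.0], [-0.0, 0.002, -1.0]]
contact_force: [0.8, -0.2, 0.4]
gripper_width: 0.351
gripper_force: 0.0
{'uv': [407.0, 164.4], 'confidence': 0.71} [ 0.60852594 -0.21593173  0.095     ]
[353. 183.  24.  20.] 0.76 [ 0.54  -0.124  0.125]
[263. 185.  16.  20.] 0.63 [0.54  0.062 0.125]
t 10.2 grasp [ 0.5023 -0.0029  0.4068] yaxis yaw 0.001 shift [-21.12  11.23  31.29] roll 0.0009798530084059731 F [ 0.7 -0.5 -0. ] w 0.353
```

View pics/t2.png

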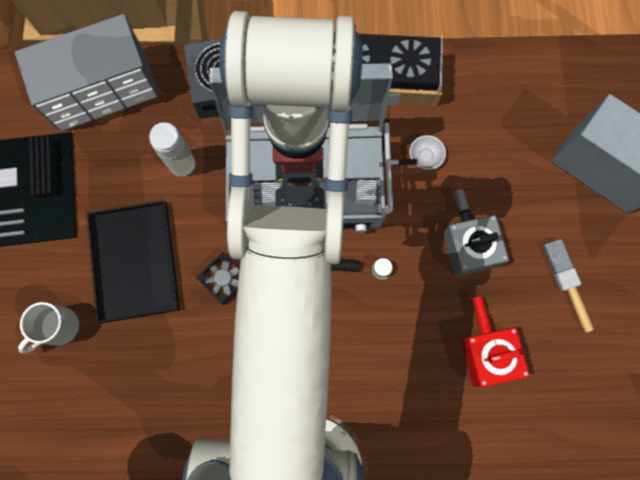

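The hood leans back at the top. The wire bed shows at (265,190) and (362,190), and the stay tab at (400,162). I'll check that the keeper plate clears the gripper body.

```bash
python3 - <<'E'
from h import *
W=np.load('W.npy')
m=(W[...,0]>.53)&(W[...,0]<.7)&(W[...,1]>-.21)&(W[...,1]<-.168)&(W[...,2]>.10)
P=W[m]; print(len(P),P.min(0).round(3),P.max(0).round(3))
p,d=snap('wrist','w2.png')
for r in env.spot_point('stay_tab','wrist')[:2]: print(r,at_z('wrist',r['uv'],.092))
E
```

```text
291 [ 0.544 -0.207  0.1  ] [ 0.7   -0.168  0.125]
```

View pics/w2.png

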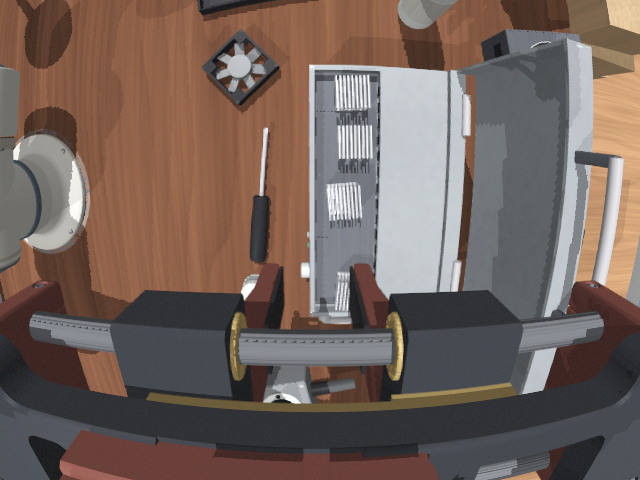

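The wrist view shows four sinks on the bed, at (352,92), (355,140), (345,202) and (343,292). The hood is open behind them. I'll approach the tab yawed, so that the gripper body clears the keeper on the hood.

```bash
python3 -m jog '[[[-6,0,0],0.1],[[-12,0,2],0.2],[[-18,0,6],0.35],[[-21.5,3,10],0.35],[[-21.5,7,14],0.35],[[-21.5,11,18],0.35],[[-21.5,11,22],0.35],[[-21.5,11,24],0.35],[[-21.5,11,24],0.35]]' 0.45
python3 - <<'E'
from h import *
p,d=snap('wrist')
for r in env.spot_point('stay_tab','wrist')[:2]: print(r,at_z('wrist',r['uv'],.092))
need([.614,-.216,.092],-.35)
E
```

```text
time: 11.42
eef_pos: [0.6121, -0.2178, 0.2259]
tcp_rot: [[0.342, 0.94, -0.003], [0.94, -0.342, 0.001], [0.0, -0.004, -1.0]]
contact_force: [-0.6, -0.2, 0.4]
gripper_width: 0.454
gripper_force: 0.0
{'uv': [318.6, 246.8], 'confidence': 0.82} [ 0.61375168 -0.21697908  0.092     ]
t 11.525 grasp [ 0.6128 -0.2182  0.1688] yaxis yaw -0.349 shift [0.25 0.01 7.68] roll 0.0008013674018805261 F [-0.4  1.3  0.1] w 0.452
```

```bash
python3 -m jog '[[[0.1,0,4],0],[[0.1,0,7.5],0],[[0.1,0,7.5],0]]'
python3 -m jog '[[[0,0,0],0],[[0,0,0],0],[[0,0,0],0],[[0,0,0],0]]' 0 25
python3 -c "
from h import *
need([.614,-.216,.092],-.35)"
```

```text
time: 11.9
eef_pos: [0.6119, -0.2167, 0.1521]
tcp_rot: [[0.342, 0.94, -0.002], [0.94, -0.342, 0.001], [0.0, -0.002, -1.0]]
contact_force: [-1.0, -0.5, -0.9]
gripper_width: 0.448
gripper_force: 0.0
time: 12.4
eef_pos: [0.6141, -0.2175, 0.1551]
tcp_rot: [[0.341, 0.94, 0.005], [0.94, -0.341, -0.002], [-0.0, 0.006, -1.0]]
contact_force: [5.9, -2.6, 1.4]
gripper_width: 0.169
gripper_force: 21.2
t 12.4 grasp [ 0.6144 -0.2177  0.0938] yaxis yaw -0.348 shift [ 0.14 -0.1   0.18] roll 0.0015057378865637183 F [ 5.9 -2.6  1.4] w 0.169
```

```bash
python3 -m jog '[[[-0.02,-0.05,-1],0],[[-0.07,-0.19,-2],0],[[-0.15,-0.42,-3],0],[[-0.27,-0.74,-3.9],0],[[-0.43,-1.17,-4.8],0],[[-0.6,-1.64,-5.65],0],[[-0.85,-2.35,-6.6],0],[[-0.95,-2.6,-6.95],0],[[-0.95,-2.6,-6.95],0]]'
python3 -c "
from h import *
need([.614,-.216,.092],-.35)"
```

```text
time: 13.52
eef_pos: [0.5885, -0.2179, 0.2221]
tcp_rot: [[0.341, 0.94, 0.011], [0.94, -0.341, -0.003], [0.001, 0.011, -1.0]]
contact_force: [20.2, -6.9, -11.5]
gripper_width: 0.161
gripper_force: 26.6
t 13.525 grasp [ 0.5892 -0.2181  0.1608] yaxis yaw -0.348 shift [1.03 2.19 6.91] roll 0.0022958102304579953 F [ 20.2  -6.9 -11.5] w 0.161
```

```bash
python3 -m jog '[[[0,0,0],0],[[0,0,0],0],[[0,0,-3],0],[[0,0,-8],0],[[0,0,-14],0],[[0,0,-20],-0.15],[[0,0,-25.5],-0.348],[[0,0,-25.5],-0.348]]' 0.45
python3 - <<'E'
from h import *
p,d=snap('side','s3.png')
p,d=snap('wrist')
for r in env.spot_point('hood_bar','wrist')[:2]: print(r,at_z('wrist',r['uv'],.346))
p,d=snap('side')
for r in env.spot_point('hood_bar','side')[:2]: print(r,at_z('side',r['uv'],.346),at_d('side',r['uv'],d[int(r['uv'][1]),int(r['uv'][0])]))
need([.710,-.003,.346],0)
E
```

```text
time: 14.52
eef_pos: [0.5839, -0.2166, 0.4847]
tcp_rot: [[-0.0, 1.0, 0.01], [1.0, 0.0, -0.005], [-0.005, 0.01, -1.0]]
contact_force: [-0.0, 0.1, 0.3]
gripper_width: 0.45
gripper_force: 0.0
{'uv': [202.7, 106.9], 'confidence': 0.88} [0.7058014  0.00793635 0.346     ] [0.70022314 0.01205969 0.35018657]
t 14.775 grasp [ 0.5848 -0.2169  0.4137] yaxis yaw -0.002 shift [21.41 12.5   6.76] roll -0.0019804069124012003 F [ 1.   0.1 -0.1] w 0.453
```

View pics/s3.png

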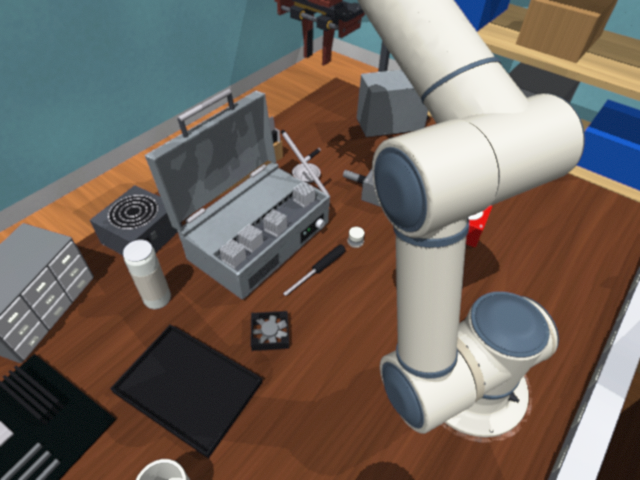

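The side view shows the stay raised, with its tip at (287,135). The hood leans back with its bar at (205,112), and four sinks are visible on the bed. I'll re-grip the bar.

```bash
python3 -m jog '[[[6,0,0],0],[[12,3,0],0],[[17,7,0],0],[[21.4,10,0],0],[[21.4,12.4,0],0],[[21.4,12.4,3],0],[[21.4,12.4,6.6],0],[[21.4,12.4,6.6],0]]'
python3 -m jog '[[[0,0,0],0],[[0,0,0],0],[[0,0,0],0],[[0,0,0],0]]' 0 15
python3 -c "
from h import *
need([.71,-.003,.346],0)"
```

```text
time: 15.78
eef_pos: [0.7091, -0.003, 0.4033]
tcp_rot: [[0.001, 1.0, -0.014], [1.0, -0.001, 0.001], [0.001, -0.014, -1.0]]
contact_force: [-0.5, -0.5, -0.4]
gripper_width: 0.446
gripper_force: 0.0
time: 16.27
eef_pos: [0.7092, -0.0031, 0.414]
tcp_rot: [[0.001, 1.0, 0.005], [1.0, -0.001, -0.0], [-0.0, 0.005, -1.0]]
contact_force: [2.3, -0.6, 5.0]
gripper_width: 0.131
gripper_force: 15.0
t 16.275 grasp [ 0.7095 -0.0031  0.3527] yaxis yaw -0.001 shift [0.01 0.05 0.67] roll -0.0010525104202394608 F [ 2.3 -0.6  5. ] w 0.131
```

```bash
python3 -m jog '[[[0,-1.2,-0.1],0],[[0,-2.4,-0.15],0],[[0,-3.6,-0.15],0],[[0,-4.8,-0.05],0],[[0,-6,0.1],0],[[0,-6.8,0.2],0],[[0,-7.4,0.3],0],[[0,-7.4,0.3],0]]'
python3 -m jog '[[[0,-0.4,0.1],0],[[0,-0.4,0.1],0]]'
```

```text
time: 17.27
eef_pos: [0.6351, -0.0032, 0.4088]
tcp_rot: [[0.001, 1.0, 0.001], [1.0, -0.001, -0.0], [-0.0, 0.001, -1.0]]
contact_force: [1.7, -1.9, 1.5]
gripper_width: 0.131
gripper_force: 15.0
time: 17.52
eef_pos: [0.6329, -0.0032, 0.4084]
tcp_rot: [[0.001, 1.0, 0.007], [1.0, -0.001, -0.0], [-0.0, 0.007, -1.0]]
contact_force: [11.0, -1.1, 3.1]
gripper_width: 0.133
gripper_force: 15.0
```

```bash
python3 -m jog '[[[0,0,0],0],[[0,0,0],0],[[0,0,0],0],[[0,0,-3],0],[[0,0,-6],0],[[0,-5,-6],0],[[0,-11,-6],0],[[0,-17,-4],0],[[0,-19,0],0],[[0,-19,0],0]]' 0.4
python3 - <<'E'
from h import *
p,d=snap('wrist')
K,R,t=cal('wrist'); 
v,u=np.mgrid[:480,:640].astype(float)
x=(u-K[0,2])/K[0,0]; y=(v-K[1,2])/K[1,1]; r=np.hypot(x,y)+1e-9
k=np.tan(np.minimum(r,1.5))/r
W=(np.stack([x*k*d,y*k*d,d],-1)-t)@R
np.save('Ww.npy',W); cv2.imwrite('pics/w4.png',p[:,:,::-1])
m=(d>0)&(W[...,0]>.495)&(W[...,0]<.59)&(W[...,1]>-.16)&(W[...,1]<.155)&(W[...,2]>.116)&(W[...,2]<.135)
n,lab,st,_=cv2.connectedComponentsWithStats(cv2.morphologyEx(m.astype(np.uint8),cv2.MORPH_CLOSE,np.ones((5,5))))
for i in range(1,n):
    if st[i,4]<60: continue
    q=W[(lab==i)&m]; rr=cv2.minAreaRect((q[:,:2]*1000).astype(np.float32)); print(st[i].tolist(),np.round(rr[0]),np.round(rr[1]),round(rr[2],1),'z',np.percentile(q[:,2],[10,50,90]).round(3))
for r_ in env.spot_point('sink1','wrist'): print(np.round(r_['uv']),round(r_['confidence'],2),at_z('wrist',r_['uv'],.105).round(3))
need([.5,0,.2],0)
E
```

```text
time: 18.77
eef_pos: [0.4394, -0.0026, 0.4035]
tcp_rot: [[0.001, 1.0, -0.007], [1.0, -0.001, 0.001], [0.001, -0.007, -1.0]]
contact_force: [1.0, -0.6, -0.1]
gripper_width: 0.4
gripper_force: 0.0
[402, 67, 42, 40, 1508] [544. 121.] [39. 39.] 2.7 z [0.119 0.126 0.128]
[405, 125, 41, 40, 1498] [548.  62.] [39. 39.] 1.4 z [0.119 0.126 0.128]
[392, 193, 40, 42, 1477] [536.  -8.] [39. 39.] 5.8 z [0.118 0.126 0.128]
[417.  89.] 0.85 [0.546 0.121 0.105]
[407. 210.] 0.84 [ 0.538 -0.008  0.105]
[426. 144.] 0.79 [0.557 0.063 0.105]
[297. 306.] 0.29 [ 0.419 -0.12   0.105]
t 18.875 grasp [ 0.4415 -0.0027  0.3472] yaxis yaw -0.001 shift [ 0.28  5.84 14.72] roll -0.0009288673286547144 F [ 0.4 -0.6 -0.1] w 0.397
```

View pics/w4.png

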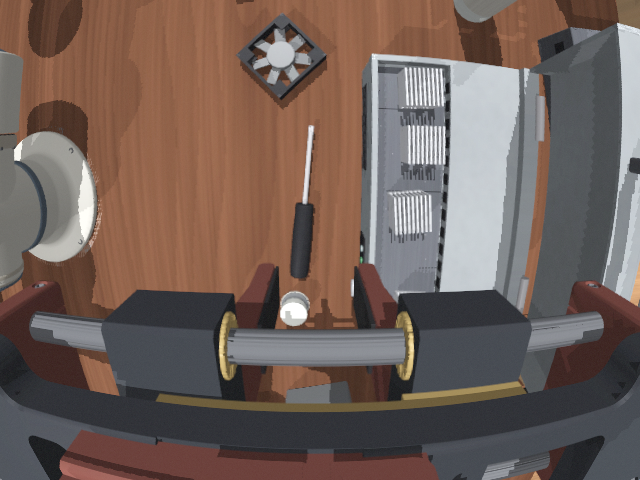

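C, B and A sit at (.536,-.008), (.548,.062) and (.544,.121), seen at (410,212), (427,143) and (424,88). D is hidden behind the finger at y≈-.124. I'll take C first, closing along y. Next come the tray pose, the wrist joint angle and D's pose.

```bash
cat >> h.py <<'E'
def wpc():
    p,d=snap('wrist'); K,R,t=cal('wrist')
    v,u=np.mgrid[:480,:640].astype(float)
    x=(u-K[0,2])/K[0,0]; y=(v-K[1,2])/K[1,1]; r=np.hypot(x,y)+1e-9
    k=np.tan(np.minimum(r,1.5))/r
    return p,(np.stack([x*k*d,y*k*d,d],-1)-t)@R, (d>0)
def tpc():
    p,d=snap('top'); K,R,t=cal('top'); v,u=np.mgrid[:480,:640]
    return p,(np.stack([(u-K[0,2])/K[0,0]*d,(v-K[1,2])/K[1,1]*d,d],-1)-t)@R, (d>0)
def blobs(W,ok,x0,x1,y0,y1,z0,z1,mn=60):
    m=ok&(W[...,0]>x0)&(W[...,0]<x1)&(W[...,1]>y0)&(W[...,1]<y1)&(W[...,2]>z0)&(W[...,2]<z1)
    n,lab,st,_=cv2.connectedComponentsWithStats(cv2.morphologyEx(m.astype(np.uint8),cv2.MORPH_CLOSE,np.ones((5,5))))
    for i in range(1,n):
        if st[i,4]<mn: continue
        q=W[(lab==i)&m]; rr=cv2.minAreaRect((q[:,:2]*1000).astype(np.float32))
        print(st[i].tolist(),np.round(rr[0]),np.round(rr[1]),round(rr[2],1),'z',np.percentile(q[:,2],[10,50,90]).round(3))
def sinks(src='wrist',bed=True):
    p,W,ok=wpc() if src=='wrist' else tpc()
    if bed: blobs(W,ok,.495,.59,-.16,.155,.116,.135)
    else: blobs(W,ok,.30,.56,.26,.47,.034,.055)
E
python3 - <<'E'
from h import *
q=[at_z('top',c,.022) for c in [(88,213),(167,203),(180,308),(100,320)]]
print(np.round(q,3),np.mean(q,0).round(3))
p,W,ok=tpc(); blobs(W,ok,.29,.57,.268,.462,.008,.03); blobs(W,ok,.495,.59,-.16,.155,.116,.135,25)
print(np.round(env.sense()['joint_positions'],2))
need([.536,-.008,.12],np.radians(95.8))
E
```

```text
[[0.539 0.465 0.022]
 [0.558 0.295 0.022]
 [0.33  0.262 0.022]
 [0.309 0.428 0.022]] [0.434 0.362 0.022]
[88, 200, 91, 123, 2343] [435. 369.] [243. 172.] 8.3 z [0.009 0.018 0.024]
[132, 227, 25, 28, 208] [481. 350.] [61. 37.] 44.3 z [0.008 0.009 0.01 ]
[356, 180, 20, 21, 383] [ 548. -126.] [38. 40.] 86.9 z [0.118 0.123 0.126]
[261, 183, 15, 20, 209] [547.  69.] [40. 26.] 2.7 z [0.118 0.122 0.126]
[232, 185, 5, 20, 86] [543. 137.] [39.  9.] 0.7 z [0.118 0.123 0.126]
[-0.08 -0.28  1.39  0.    2.03 -0.08]
t 18.925 grasp [ 0.4421 -0.0028  0.3482] yaxis yaw -0.001 shift [-0.51  9.33 22.84] roll 1.4686006861604266 F [-0.8 -0.6  0.5] w 0.399
```

```bash
python3 -m jog '[[[0,1.5,2],0.18],[[-0.1,3,4],0.36],[[-0.2,4.5,6],0.54],[[-0.3,6,8],0.72],[[-0.4,7.5,10],0.9],[[-0.5,9.3,12],1.08],[[-0.5,9.3,12],1.26],[[-0.5,9.3,12],1.4686],[[-0.5,9.3,12],1.4686]]' 0.66
python3 - <<'E'
from h import *
sinks()
need([.536,-.008,.12],np.radians(95.8))
E
```

```text
time: 20.05
eef_pos: [0.536, -0.0079, 0.2892]
tcp_rot: [[0.995, 0.102, 0.002], [0.102, -0.995, -0.0], [0.002, 0.0, -1.0]]
contact_force: [-0.2, -0.8, -0.1]
gripper_width: 0.66
gripper_force: 0.0
[118, 184, 52, 54, 2541] [542. 121.] [38. 40.] 2.7 z [0.118 0.123 0.125]
[190, 185, 57, 58, 2996] [545.  63.] [39. 39.] 2.2 z [0.118 0.123 0.125]
[447, 209, 60, 59, 2475] [ 546. -127.] [39. 39.] 85.7 z [0.118 0.123 0.125]
[289, 211, 56, 56, 3101] [534.  -8.] [39. 38.] 5.5 z [0.118 0.123 0.125]
t 20.1 grasp [ 0.5358 -0.0079  0.2276] yaxis yaw -1.468 shift [-0.    0.   10.76] roll 0.0016452036584801988 F [-0.3  0.5 -0.1] w 0.662
```

```bash
python3 -m jog '[[[-0.15,0,5],0],[[-0.15,0,9.5],0],[[-0.15,0,10.7],0],[[-0.15,0,10.7],0]]'
python3 -m jog '[[[0,0,0],0],[[0,0,0],0],[[0,0,0],0],[[0,0,-3],0],[[0,0,-7],0],[[0,0,-7],0]]' 0 30
python3 -c "
from h import *
need([.435+.055*.99+.035*.144,.366+.055*.144-.035*.99,.045],np.radians(98.3))"
```

```text
time: 20.6
eef_pos: [0.5331, -0.008, 0.1811]
tcp_rot: [[0.995, 0.103, 0.0], [0.103, -0.995, 0.0], [0.0, -0.0, -1.0]]
contact_force: [-0.2, 0.2, 1.2]
gripper_width: 0.661
gripper_force: 0.0
time: 21.35
eef_pos: [0.5337, -0.0081, 0.2546]
tcp_rot: [[0.995, 0.101, 0.007], [0.101, -0.995, -0.001], [0.007, 0.001, -1.0]]
contact_force: [-0.0, -0.4, -0.6]
gripper_width: 0.432
gripper_force: 30.0
t 21.35 grasp [ 0.5342 -0.0081  0.1933] yaxis yaw -1.469 shift [ -0.54 -34.98  14.78] roll -0.04354459359301188 F [-0.  -0.4 -0.6] w 0.432
```

```bash
python3 -m jog '[[[0,-6,0],-0.04],[[-0.1,-12,0],-0.04],[[-0.2,-18,0],-0.04],[[-0.3,-24,0],-0.04],[[-0.4,-30,2],-0.04],[[-0.5,-35,5],-0.04],[[-0.5,-35,10],-0.04],[[-0.5,-35,14],-0.04],[[-0.5,-35,14.8],-0.04],[[-0.5,-35,14.8],-0.04]]'
python3 -c "
from h import *
need([.4945,.339,.040],np.radians(98.3))"
```

```text
time: 22.6
eef_pos: [0.4916, 0.3393, 0.101]
tcp_rot: [[0.99, 0.141, -0.002], [0.141, -0.99, -0.001], [-0.002, 0.001, -1.0]]
contact_force: [-0.4, 0.2, -0.2]
gripper_width: 0.431
gripper_force: 30.0
t 22.6 grasp [0.4915 0.3393 0.0397] yaxis yaw -1.429 shift [ 0.3   0.07 -0.03] roll -0.0034637981175063004 F [-0.4  0.2 -0.2] w 0.431
```

```bash
python3 -m jog '[[[0,0,0],0],[[0,0,0],0],[[0,0,-5],0],[[0,0,-11],0],[[0.3,5,-15],0.05],[[0.6,11,-17],0.1],[[0.8,17,-17],0.1],[[1.1,23,-17],0.1],[[1.35,28.5,-17],0.1],[[1.35,28.5,-17],0.1]]' 0.62
python3 - <<'E'
from h import *
sinks()
need([.546,.060,.12],np.radians(92.3))
E
```

```text
time: 23.85
eef_pos: [0.5462, 0.0559, 0.2726]
tcp_rot: [[0.999, 0.035, 0.0], [0.035, -0.999, -0.001], [0.0, 0.001, -1.0]]
contact_force: [-0.2, 0.8, -0.0]
gripper_width: 0.618
gripper_force: 0.0
[276, 213, 60, 60, 3461] [545.  65.] [39. 38.] 1.6 z [0.118 0.123 0.125]
[188, 215, 61, 58, 3189] [542. 123.] [39. 39.] 2.3 z [0.118 0.123 0.125]
[527, 222, 54, 54, 2138] [ 546. -125.] [40. 39.] 85.8 z [0.118 0.123 0.125]
t 23.9 grasp [0.546  0.0579 0.2113] yaxis yaw -1.533 shift [ 0.   -0.2   9.13] roll -0.0024977663269041273 F [ 0.4 -0.2 -0.6] w 0.621
```

```bash
python3 -m jog '[[[0,-0.25,3],0],[[0,-0.25,6],0],[[0,-0.25,8],0],[[0,-0.25,9],0],[[0,-0.25,9],0]]' 0.6
python3 -m jog '[[[0,0,0],0],[[0,0,0],0],[[0,0,0],0],[[0,0,-3],0],[[0,0,-7],0],[[0,0,-7],0]]' 0 30
python3 - <<'E'
from h import *
sinks()
need([.435+.055*.99-.035*.144,.366+.055*.144+.035*.99,.042],np.radians(98.3))
E
```

```text
time: 24.52
eef_pos: [0.5456, 0.0624, 0.1822]
tcp_rot: [[0.999, 0.042, -0.001], [0.042, -0.999, 0.0], [-0.001, -0.0, -1.0]]
contact_force: [0.5, 0.2, -0.3]
gripper_width: 0.601
gripper_force: 0.0
time: 25.28
eef_pos: [0.5468, 0.0619, 0.2565]
tcp_rot: [[0.999, 0.041, 0.007], [0.041, -0.999, 0.0], [0.007, -0.0, -1.0]]
contact_force: [0.2, -0.1, -0.8]
gripper_width: 0.43
gripper_force: 30.0
[189, 223, 64, 62, 3616] [541. 121.] [39. 39.] 2.6 z [0.117 0.121 0.123]
[546, 231, 52, 55, 2009] [ 545. -127.] [40. 39.] 85.0 z [0.117 0.121 0.122]
t 25.325 grasp [0.5464 0.0619 0.1926] yaxis yaw -1.53 shift [ -4.82 -34.9   15.04] roll -0.10385058480218312 F [ 0.1 -0.4 -0.3] w 0.431
```

```bash
python3 -m jog '[[[-0.8,-6,0],-0.05],[[-1.6,-12,0],-0.1],[[-2.4,-18,0],-0.1],[[-3.2,-24,0],-0.1],[[-4,-30,0],-0.1],[[-4.8,-34.9,3],-0.1],[[-4.8,-34.9,8],-0.1],[[-4.8,-34.9,13],-0.1],[[-4.8,-34.9,14.9],-0.1],[[-4.8,-34.9,14.9],-0.1]]'
python3 -c "
from h import *
need([.4844,.4086,.042],np.radians(98.3))"
```

```text
time: 26.58
eef_pos: [0.4829, 0.408, 0.1023]
tcp_rot: [[0.99, 0.14, -0.002], [0.14, -0.99, -0.002], [-0.002, 0.001, -1.0]]
contact_force: [0.7, 0.4, -0.8]
gripper_width: 0.432
gripper_force: 30.0
t 26.575 grasp [0.4828 0.4079 0.041 ] yaxis yaw -1.43 shift [ 0.17 -0.05 -0.1 ] roll -0.004016312040016956 F [ 0.7  0.4 -0.8] w 0.432
```

```bash
python3 -m jog '[[[0,0,0],0],[[0,0,0],0],[[0,0,-5],0],[[0,0,-11],0],[[0.4,5,-15],0.05],[[0.8,11,-17],0.1],[[1.2,17,-17],0.1],[[1.5,23,-17],0.1],[[1.8,29.1,-17],0.1],[[1.8,29.1,-17],0.1]]' 0.62
python3 - <<'E'
from h import *
sinks()
need([.543,.122,.127],np.radians(92.5))
E
```

```text
time: 27.82
eef_pos: [0.5428, 0.1192, 0.2739]
tcp_rot: [[0.999, 0.035, 0.001], [0.035, -0.999, -0.001], [0.001, 0.001, -1.0]]
contact_force: [0.7, 1.4, 0.0]
gripper_width: 0.619
gripper_force: 0.0
[283, 213, 60, 59, 3459] [542. 123.] [38. 38.] 2.8 z [0.117 0.123 0.125]
[585, 221, 45, 50, 1547] [ 546. -125.] [41. 38.] 85.3 z [0.118 0.123 0.125]
t 27.875 grasp [0.5425 0.1213 0.2125] yaxis yaw -1.533 shift [ 0.04 -0.06  8.55] roll -0.006291675796651575 F [-0.8 -0.8  0.6] w 0.622
```

```bash
python3 -m jog '[[[0,-0.1,4],0],[[0,-0.1,7.5],0],[[0,-0.1,8.5],0],[[0,-0.1,8.5],0]]'
python3 -m jog '[[[0,0,0],0],[[0,0,0],0],[[0,0,0],0],[[0,0,-3],0],[[0,0,-7],0],[[0,0,-7],0]]' 0 30
python3 - <<'E'
from h import *
need([.435-.055*.99+.035*.144,.366-.055*.144-.035*.99,.048],np.radians(98.3))
E
```

```text
time: 28.38
eef_pos: [0.5419, 0.1251, 0.1886]
tcp_rot: [[0.999, 0.043, -0.001], [0.043, -0.999, 0.0], [-0.0, -0.0, -1.0]]
contact_force: [-0.1, 0.1, 0.4]
gripper_width: 0.623
gripper_force: 0.0
time: 29.12
eef_pos: [0.5431, 0.1242, 0.2626]
tcp_rot: [[0.999, 0.041, 0.007], [0.041, -0.999, 0.001], [0.007, -0.001, -1.0]]
contact_force: [0.7, -0.1, -0.2]
gripper_width: 0.429
gripper_force: 30.0
t 29.125 grasp [0.5436 0.1243 0.2013] yaxis yaw -1.53 shift [-15.07 -20.53  15.24] roll -0.10374760286434181 F [ 0.7 -0.1 -0.2] w 0.429
```

```bash
python3 -m jog '[[[-2,-4,0],-0.05],[[-5,-8,0],-0.1],[[-8.5,-12,0],-0.1],[[-12,-16,0],-0.1],[[-15.1,-20.5,1],-0.1],[[-15.1,-20.5,5],-0.1],[[-15.1,-20.5,10],-0.1],[[-15.1,-20.5,14],-0.1],[[-15.1,-20.5,15.2],-0.1],[[-15.1,-20.5,15.2],-0.1]]'
python3 -c "
from h import *
need([.3856,.3234,.048],np.radians(98.3))"
```

```text
time: 30.38
eef_pos: [0.3824, 0.3223, 0.1068]
tcp_rot: [[0.99, 0.141, -0.001], [0.141, -0.99, -0.001], [-0.001, 0.001, -1.0]]
contact_force: [-2.6, -1.2, 6.3]
gripper_width: 0.428
gripper_force: 30.0
t 30.375 grasp [0.3823 0.3222 0.0455] yaxis yaw -1.43 shift [ 0.34 -0.07 -0.25] roll -0.0037483277613361565 F [-2.6 -1.2  6.3] w 0.428
```

```bash
python3 -m jog '[[[0,0,0],0],[[0,0,0],0],[[0,0,-5],0],[[0,0,-11],0],[[0.3,3,-17],0.05],[[1.5,8,-19],0.1],[[3,14,-19],0.15]]' 0.62
python3 -m jog '[[[1.2,6,0],0],[[2.4,12,0],0],[[3.6,18,0],0],[[4.8,24,0],0],[[6,30,0],0],[[6.4,33,0],0],[[6.4,33,0],0]]'
python3 - <<'E'
from h import *
sinks()
need([.546,-.126,.121],np.radians(85.5))
E
```

```text
time: 31.25
eef_pos: [0.4329, 0.1876, 0.2993]
tcp_rot: [[1.0, -0.008, 0.005], [-0.008, -1.0, 0.002], [0.005, -0.002, -1.0]]
contact_force: [1.5, -0.3, 0.9]
gripper_width: 0.616
gripper_force: 0.0
time: 32.12
eef_pos: [0.4932, -0.1442, 0.2954]
tcp_rot: [[1.0, -0.012, -0.002], [-0.012, -1.0, 0.0], [-0.002, -0.0, -1.0]]
contact_force: [-0.4, 0.3, 0.1]
gripper_width: 0.618
gripper_force: 0.0
[262, 130, 58, 59, 2814] [ 546. -126.] [39. 38.] 85.5 z [0.12  0.125 0.126]
t 32.175 grasp [ 0.4931 -0.1428  0.2344] yaxis yaw -1.582 shift [ 5.29 -1.72 11.33] roll 0.06782326124586824 F [-0.1  0.1 -0.5] w 0.623
```

```bash
python3 -m jog '[[[3,-1,1],0.03],[[5.3,-2,3],0.068],[[5.3,-2,6],0.068],[[5.3,-2,6],0.068]]' 0.6
python3 -c "
from h import *
need([.546,-.123,.127],np.radians(85.5))"
```

```text
time: 32.67
eef_pos: [0.5456, -0.1208, 0.2335]
tcp_rot: [[0.997, -0.074, -0.005], [-0.074, -0.997, 0.002], [-0.005, -0.002, -1.0]]
contact_force: [-0.2, 0.1, 0.0]
gripper_width: 0.597
gripper_force: 0.0
t 32.675 grasp [ 0.5453 -0.1207  0.1722] yaxis yaw -1.645 shift [0.11 0.24 4.52] roll 0.003999860031758118 F [-0.2  0.1  0. ] w 0.597
```

```bash
python3 -m jog '[[[0.1,0.2,2],0],[[0.1,0.2,4],0],[[0.1,0.2,4.5],0],[[0.1,0.2,4.5],0]]'
python3 -m jog '[[[0,0,0],0],[[0,0,0],0],[[0,0,0],0],[[0,0,-3],0],[[0,0,-7],0],[[0,0,-7],0]]' 0 30
python3 - <<'E'
from h import *
need([.435-.055*.99-.035*.144,.366-.055*.144+.035*.99,.048],np.radians(98.3))
E
```

```text
time: 33.17
eef_pos: [0.5471, -0.1248, 0.191]
tcp_rot: [[0.997, -0.077, -0.001], [-0.077, -0.997, 0.0], [-0.001, -0.0, -1.0]]
contact_force: [0.0, 0.2, -0.4]
gripper_width: 0.602
gripper_force: 0.0
time: 33.92
eef_pos: [0.5483, -0.125, 0.2655]
tcp_rot: [[0.997, -0.077, 0.007], [-0.077, -0.997, -0.002], [0.007, 0.001, -1.0]]
contact_force: [0.2, 0.1, -0.6]
gripper_width: 0.431
gripper_force: 30.0
t 33.925 grasp [ 0.5487 -0.1251  0.2042] yaxis yaw -1.647 shift [-21.34 -50.32  15.41] roll -0.22152209793966726 F [ 0.2  0.1 -0.6] w 0.431
```

```bash
python3 -m jog '[[[-2.4,-5.6,0],-0.05],[[-4.8,-11.2,0],-0.1],[[-7.2,-16.8,0],-0.15],[[-9.6,-22.4,0],-0.22],[[-12,-28,0],-0.22],[[-14.4,-33.6,0],-0.22],[[-16.8,-39.2,0],-0.22],[[-19.2,-44.8,0],-0.22],[[-21.3,-50.3,0],-0.22],[[-21.3,-50.3,0],-0.22]]'
python3 -c "
from h import *
need([.3755,.3927,.0495],np.radians(98.3))"
```

```text
time: 35.17
eef_pos: [0.3714, 0.3959, 0.2589]
tcp_rot: [[0.989, 0.148, -0.003], [0.148, -0.989, -0.002], [-0.003, 0.001, -1.0]]
contact_force: [0.8, -0.1, -1.4]
gripper_width: 0.429
gripper_force: 30.0
t 35.175 grasp [0.3712 0.3958 0.1976] yaxis yaw -1.422 shift [ 0.43  0.35 14.81] roll 0.003910590602639985 F [ 0.8 -0.1 -1.4] w 0.429
```

```bash
python3 -m jog '[[[0.2,0.2,5],0],[[0.2,0.2,10],0],[[0.2,0.2,14],0],[[0.2,0.2,14.8],0],[[0.2,0.2,14.8],0]]'
python3 -m jog '[[[0,0,0],0],[[0,0,0],0],[[0,0,-5],0],[[0,0,-11],0],[[0,0,-17],0],[[0,0,-17],0]]' 0.62
python3 - <<'E'
from h import *
sinks(bed=False)
p,d=snap('wrist','w5.png'); snap('side','s5.png')
p,W,ok=tpc(); blobs(W,ok,.495,.59,-.16,.155,.092,.135,25)
E
```

```text
time: 35.8
eef_pos: [0.3759, 0.3902, 0.1128]
tcp_rot: [[0.99, 0.142, -0.001], [0.142, -0.99, -0.001], [-0.001, 0.001, -1.0]]
contact_force: [-0.5, -0.0, -0.5]
gripper_width: 0.432
gripper_force: 30.0
time: 36.55
eef_pos: [0.3768, 0.3923, 0.2909]
tcp_rot: [[0.99, 0.143, 0.009], [0.143, -0.99, 0.008], [0.01, -0.007, -1.0]]
contact_force: [0.9, -0.6, 0.3]
gripper_width: 0.619
gripper_force: 0.0
[374, 77, 43, 45, 1788] [490. 338.] [39. 39.] 7.9 z [0.037 0.039 0.04 ]
[296, 78, 44, 42, 1809] [479. 407.] [37. 38.] 8.2 z [0.035 0.039 0.04 ]
[299, 197, 43, 43, 1791] [373. 389.] [38. 39.] 8.3 z [0.035 0.039 0.04 ]
[372, 201, 44, 42, 1708] [380. 321.] [38. 39.] 8.4 z [0.036 0.039 0.041]
[226, 172, 157, 50, 1956] [542.  -2.] [315.  95.] 90.0 z [0.097 0.103 0.107]
```

View pics/w5.png

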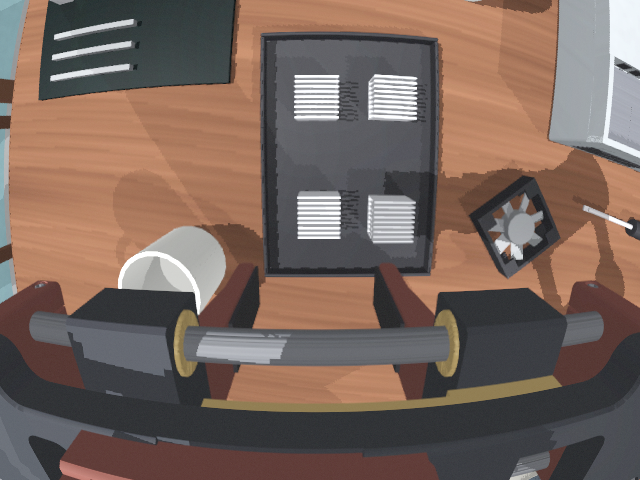

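View pics/s5.png

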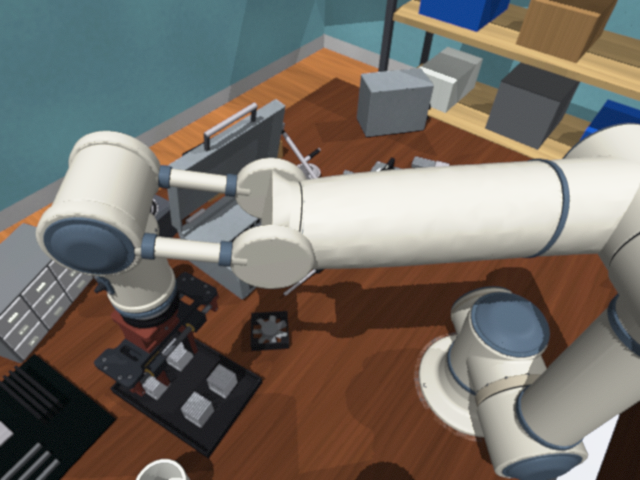

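The wrist view shows four sinks flat and apart in the tray, at (317,97), (393,97), (318,215) and (392,218). The side view shows the hood propped on the raised stay. The top depth image shows nothing left standing on the bed.

```bash
python3 -c "
from rig import env
print(env.sign_off())"
```

```text
the job is handed in; nothing more can be done
None
```

The job is handed in: the isolator was switched off first, the hood is propped on its raised stay, and all four heat sinks there were are lying flat and apart on the floor of the black tray.

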